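# Push a wood block home into the corner of a positioning jig

## Robot

A 7-joint arm with a two-finger parallel gripper is mounted at the origin on a cart in front of the work surface, level with it; the furniture and walls round the work are solid. World frame = base frame: x ahead of the robot, y to its left, z up, the work surface at z = 0. Lengths are in m, angles in rad, forces in N, time in s.
With the tool pointing down it reaches from about 0.4 to 0.85 m from the base axis. Payload 4.4 kg.
Tool frame: the origin (TCP) lies midway between the tips of the shut fingers; the grasp point (between the pads) lies 19 mm behind it; z points along the fingers, x is the direction in which the jaws open and shut, and the axes are right-handed (so a half turn about z gives the same grasp; the last joint's range is limited). The gripper opens to 94 mm and grips with 3 to 60 N. Pads are 16 mm wide; open, the fingers measure 119 mm over their backs; the gripper's body (75 mm by 177 mm) begins 78 mm behind the grasp point.
Start: joints at [1.208, 0.628, 0.038, 1.517, -0.027, 0.996, -0.02], TCP at [0.19, -0.622, 0.205] pointing down, gripper open.
Joint ranges: [-3.06, 3.06], [-0.37, 2.12], [-1.25, 1.32], [0.18, 2.47], [-1.1, 4.24], [0.23, 1.98], [-2.94, 2.94]. Speed limits (rad/s): [2.57, 2.57, 3.14, 3.14, 3.14, 3.14, 3.14].

## Interface

Orientations are given as a unit quaternion [x, y, z, w].
In Python, from cell import manip, snapshot, regions_of, pinpoint gives the robot as it stands. The module is installed in compiled form; this text tells all that it offers.
- The arm moves only by the tool send_rows, never from a script. Its argument "deltas" is a list of rows, each an object of numbers: "dx", "dy", "dz": the shift along the tool's x, y, z in cm; "spin": the turn about the tool's z in degrees; "claw": the opening, from 0 (shut) to 1 (fully open). A call has exactly 8 rows; each row shifts and turns the commanded pose from where the row before left it, along the tool's axes as they then stand; what a row does not reach is not made up. A row lasts 1/10 s, in which the tool goes at most 50 mm and 8.59 degrees, less where a joint would pass 70% of its speed; a pose out of reach is approached as far as the arm can. A call is refused whole if a number of a shift passes 5 or a number of a turn 8.59, either way. A call with a gripper value outside its range is refused whole. The fingers move at their own pace and stop on an object; the grip force is fixed at half the most. Time passes only in rows, so rows that do not move let the fingers close, or fill a call up. It gives the time, the measured TCP pose, the force and the opening at its end, in the units of the state.
- manip.get_state(): the state, without advancing time (a new reading comes with each control period).
- snapshot(name): name is "side" or "top"; returns a dict with "pixels" (400x640x3 uint8, blue, green, red), "intrinsics" (3x3 intrinsics, pixels), "T" (4x4, takes a point from camera to world coordinates). Camera axes: x right, y down, z forward; pixel columns grow to the right and rows downward; lengths in m; the calibration is good to about 2 mm. A picture is of the moment at which its call begins. There is no depth.
- manip.hand_in(): hands the job in, once; it reports no verdict.
Trained networks look in a picture, given as the dict that the camera call returned (one of the last four; its "shot" number tells which), for a name from the list of things; names that differ only in an ending like _2 or _b are one class to them, and where a whole thing is asked for, a point or a joint stands for the part that bears it (a point fixed in the world has none). Each returns a list of dicts, best first, with "p" (0 to 1); they miss things now and then, are a little off and sometimes report something else, mostly with a low value. They report only what shows in the picture. A call takes as long as a camera call. They do not tell look-alikes from the thing itself.
- regions_of(picture, name): "mask" (400x640 bool, what is visible of it) and "centre" ([column, row] in pixels, amid what is visible of it).
- pinpoint(picture, name): "centre" ([column, row] in pixels: a listed point, or the origin of a listed thing).
The state is a dict: "t": time; "qpos": joint angles; "qd": joint speeds; "joint_torque": joint torques, N m; "position": TCP position; "eef_rot": TCP orientation; "contact_force": force on the tool from outside, world axes, zero at the start; "moment": the same for the moment, N m; "finger_gap": finger opening in m.
Only numpy, scipy, OpenCV 4.12 (cv2) and the standard library are available. Lean on these libraries where they do the work, as an engineer would, in place of code of your own. Each camera call takes 0.05 s, during which the arm holds its last target. There are 200 camera calls.

## Task

A wood block lies askew on the grey positioning board, which has a metal fence along its far side and a metal end stop at one end of the fence. Push the block along the board with the fingertips, without picking it up, until its long side lies flat against the fence and its end is against the end stop, as for marking out. Do not disturb the padlock lying at the other end, nor the sanding block and tape measure beside the board.

Things in the scene. Friction and masses are not known exactly. Their poses are not given: they have to be found in the camera images.
- jig: fixed grey board, 12 mm thick, with an aluminium fence; origin on the bench under it. In its own frame the board spans x -130 to +110, y -200 to +200 mm; +x points to the fence (roughly away from the robot, within 0.2 rad), y along the fence, z up. The fence is a bar 25 mm wide, 400 mm long, 28 mm higher than the board; its face towards the robot is the plane x = +85 mm
- fence_face (a point): point on the jig where the fence's face meets the board's top, at the middle of the fence; axes as the jig's
- end_stop: fixed, firm aluminium block, 52 mm (x, across the board) by 40 mm (y, along the fence), 28 mm high, with a dark strap and a screw on top (41 mm in all). It touches the fence's face at its left or right end (this varies). Origin at the middle of its underside, on the board; axes as the jig's. Its working face looks to the middle of the board, 20 mm from its origin along y
- wood_block: loose block of brown wood, 45 mm wide (its x), 140 mm long (its y), 32 mm high, 0.09 to 0.18 kg, lying flat on the board and turned by up to 0.25 rad from the fence's direction, 40 mm or more clear of the end stop and of the padlock along the fence. Origin at the middle of its underside, z up
- padlock: loose brass padlock lying flat on the board against or near the fence, at the end away from the end stop; 61 by 40 mm (its x by its y), 17 mm high, origin at the middle of its underside. A bystander: leave it alone
- sanding_block: loose brown sanding block, 60 by 100 mm, 31 mm high, on the bench beside the board (left or right); origin at the middle of its underside. A bystander; shorter and wider than the wood block
- tape_measure: loose tape measure standing on the bench on the other side of the board, 35 by 84 mm, 69 mm high; origin at the middle of its underside. A bystander
Mind the look-alikes: they are no part of the job. What is shaped like the wood_block but purple is not meant.

How it is judged:
By the outcome, as a careful person would: the job done as asked, in the order asked, and still so for the second after the job is handed in, with the robot touching nothing.
It also fails if it takes over 48 s, if anything falls off the work surface, if the arm or the gripper's body presses on something with over 40 N, if the wrist force passes 120 N, or if a joint passes its speed limit or range.

## Working session

There is one attempt and no reset: what is moved stays moved. The work goes in short steps, Python scripts to look and compute and a tool call to move; the robot and the scene stay as the last step left them, time stands still between calls to the robot, and variables do not carry over. Pictures are saved under pics/ and viewed, about 8 in all and at most 12, crops included, and the job is handed in when it is done.

Besides the shell and the picture viewer there is one more tool, called after "Emit:" by a JSON object that holds its "api" and its "payload", one argument or row to a line. send_rows: Moves the arm, as the interface text tells. Its arguments: {"type":"object","properties":{"deltas":{"type":"array","items":{"type":"object","properties":{"dx":{"type":"number"},"dy":{"type":"number"},"dz":{"type":"number"},"spin":{"type":"number"},"claw":{"type":"number"}}}}},"required":["deltas"]}

```bash
mkdir -p pics; cat > h.py <<'E'
import numpy as np, cv2
from cell import manip, snapshot, regions_of, pinpoint
def ray(p,c,z):
    K=np.array(p["intrinsics"]);T=np.array(p["T"])
    d=T[:3,:3]@np.linalg.solve(K,[c[0],c[1],1.]);o=T[:3,3]
    return o+d*(z-o[2])/d[2]
def proj(p,X):
    T=np.linalg.inv(np.array(p["T"]));q=np.array(p["intrinsics"])@(T[:3,:3]@np.array(X)+T[:3,3]);return q[:2]/q[2]
E
python3 - <<'E'
from h import *
Z=dict(jig=0,fence_face=.012,end_stop=.012,wood_block=.012,padlock=.012,sanding_block=0,tape_measure=0)
for n in("top","side"):
    p=snapshot(n);cv2.imwrite(f"pics/{n}0.png",p["pixels"])
    print(n,np.round(p["T"],3).tolist())
    for k,z in Z.items():
        for r in pinpoint(p,k)[:2]: print(k,round(r["p"],2),np.round(r["centre"],1),np.round(ray(p,r["centre"],z),3))
s=manip.get_state();print(s["t"],s["position"],s["eef_rot"],s["contact_force"],s["finger_gap"])
E
```

```text
top [[-0.016, -0.994, 0.113, 0.483], [-1.0, 0.015, -0.006, -0.027], [0.004, -0.113, -0.994, 1.371], [0.0, 0.0, 0.0, 1.0]]
jig 0.74 [314.4 224.4] [ 0.564 -0.017  0.   ]
fence_face 0.56 [313.  200.4] [ 0.646 -0.014  0.012]
end_stop 0.55 [358.7 204.9] [ 0.628 -0.171  0.012]
wood_block 0.82 [313.3 229.8] [ 0.545 -0.013  0.012]
wood_block 0.68 [338.7 161.9] [ 0.78  -0.105  0.012]
padlock 0.5 [263.7 215.4] [0.597 0.157 0.012]
sanding_block 0.96 [211.3 258. ] [0.454 0.338 0.   ]
tape_measure 0.8 [424.8 254.1] [ 0.456 -0.395  0.   ]
side [[-0.972, -0.153, 0.177, 0.383], [-0.234, 0.66, -0.714, 0.891], [-0.008, -0.736, -0.677, 0.896], [0.0, 0.0, 0.0, 1.0]]
jig 0.77 [338.5 214.2] [ 0.566 -0.01   0.   ]
fence_face 0.63 [307.3 209.1] [0.649 0.002 0.012]
end_stop 0.71 [330.3 173.8] [ 0.623 -0.157  0.012]
wood_block 0.9 [276.2 176.2] [ 0.773 -0.111  0.012]
wood_block 0.74 [298.3 137.1] [ 0.763 -0.313  0.012]
padlock 0.6 [311.7 256.9] [0.596 0.161 0.012]
sanding_block 0.97 [363.8 331.5] [0.438 0.327 0.   ]
sanding_block 0.57 [308.9 257.5] [ 0.605  0.155 -0.   ]
tape_measure 0.6 [402.9 136. ] [ 0.44  -0.411  0.   ]
0.8 [ 0.19010833 -0.62161231  0.2055024 ] [ 8.03875325e-01 -5.94797831e-01  3.56800894e-05  2.41861624e-05] [ 0.53731041  0.13571064 -0.22712157] 0.0939282886315194
```

View pics/top0.png

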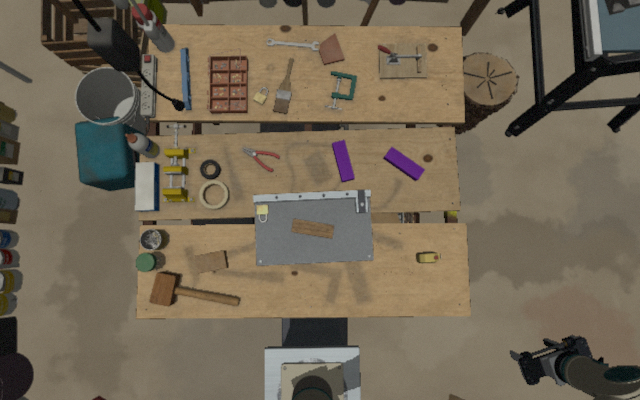

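View pics/side0.png

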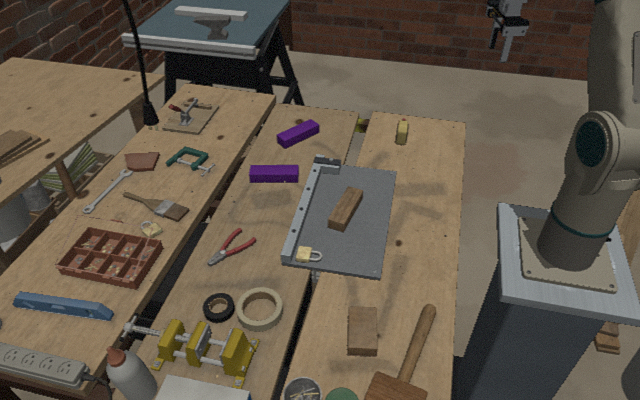

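The top view shows the brown block at (313,229) on the board, the end stop on the right at (362,202) and the padlock on the left at (262,213). The purple look-alikes lie beyond the board. Next I fit known sizes to the masks.

```bash
cat >> h.py <<'E'
from scipy.optimize import minimize
def boxpts(x,y,th,lx,hx,ly,hy,z0,z1):
    c,s=np.cos(th),np.sin(th)
    return [(x+c*a-s*b,y+s*a+c*b,z) for a in(lx,hx) for b in(ly,hy) for z in(z0,z1)]
def sil(p,groups,S=8):
    m=np.zeros((400,640),np.float32);K=4
    big=np.zeros((1600,2560),np.uint8)
    for g in groups:
        q=np.array([proj(p,X) for X in g]);q=cv2.convexHull(((q+.5)*K*16-8).astype(np.int32).reshape(-1,1,2))
        cv2.fillConvexPoly(big,q,255,shift=4)
    return cv2.resize(big,(640,400),interpolation=cv2.INTER_AREA)/255.
def fit(views,model,x0):
    f=lambda v:sum(np.abs(sil(p,model(v))-m).sum() for p,m in views)
    best=None
    for d in(-.12,0,.12):
        r=minimize(f,np.array(x0)+[0,0,d],method="Nelder-Mead",options=dict(initial_simplex=np.array(x0)+[0,0,d]+np.array([[0,0,0],[.012,0,0],[0,.012,0],[0,0,.12]]),xatol=1e-4,fatol=.05))
        if best is None or r.fun<best.fun:best=r
    return best.x,best.fun,sum(m.sum() for _,m in views)
WB=lambda v:[boxpts(*v,-.0225,.0225,-.07,.07,.012,.044)]
JG=lambda v:[boxpts(*v,-.13,.11,-.2,.2,0,.012),boxpts(*v,.085,.11,-.2,.2,.012,.04)]
def mask(p,name,near):
    rs=[r for r in regions_of(p,name) if r["p"]>.2]
    r=min(rs,key=lambda r:np.hypot(*(np.array(r["centre"])-proj(p,near))));return r["mask"].astype(np.float32)
E
python3 - <<'E'
from h import *
P=[snapshot(n) for n in("top","side")]
W=[(p,mask(p,"wood_block",(.545,-.013,.028))) for p in P]
J=[]
for p in P:
    m=np.zeros((400,640),np.float32)
    pts=cv2.findNonZero(mask(p,"jig",(.565,-.013,.01)).astype(np.uint8)); m=m.astype(np.uint8)
    cv2.fillConvexPoly(m,cv2.convexHull(pts),1);J.append((p,m.astype(np.float32)))
for nm,V,M,x0 in(("wb",W,WB,[.545,-.013,-.1]),("jig",J,JG,[.565,-.013,0.])):
    for vs in(V,V[:1],V[1:]):
        print(nm,[np.round(a,4) for a in fit(vs,M,x0)])
# overlay on enlarged
v=fit(W,WB,[.545,-.013,-.1])[0];j=fit(J,JG,[.565,-.013,0.])[0]
out=[]
for p,(x,y) in zip(P,((240,175),(270,140))):
    im=cv2.resize(p["pixels"][y:y+100,x:x+150] if x==240 else p["pixels"][y:y+145,x:x+150],None,fx=4 if x==240 else 2.6,fy=4 if x==240 else 2.6,interpolation=cv2.INTER_CUBIC);k=4 if x==240 else 2.6
    for g in WB(v)+JG(j):
        q=np.array([proj(p,X) for X in g]);q=cv2.convexHull((((q+.5-[x,y])*k).astype(np.int32)).reshape(-1,1,2));cv2.polylines(im,[q],True,(0,0,255),1)
    cv2.imwrite(f"pics/ov{x}.png",im)
np.save("jig.npy",j)
E
```

```text
wb [array([ 0.549 , -0.0095, -0.1819]), np.float64(90.8392), np.float32(1488.0)]
wb [array([ 0.5492, -0.0113, -0.1761]), np.float64(40.1137), np.float32(555.0)]
wb [array([ 0.5488, -0.0083, -0.1823]), np.float64(39.1647), np.float32(933.0)]
jig [array([ 0.5626, -0.012 ,  0.0312]), np.float64(570.9804), np.float32(19268.0)]
jig [array([ 0.5634, -0.0124,  0.0317]), np.float64(218.8627), np.float32(8567.0)]
jig [array([ 0.5623, -0.0119,  0.0295]), np.float64(338.2824), np.float32(10701.0)]
```

View pics/ov240.png

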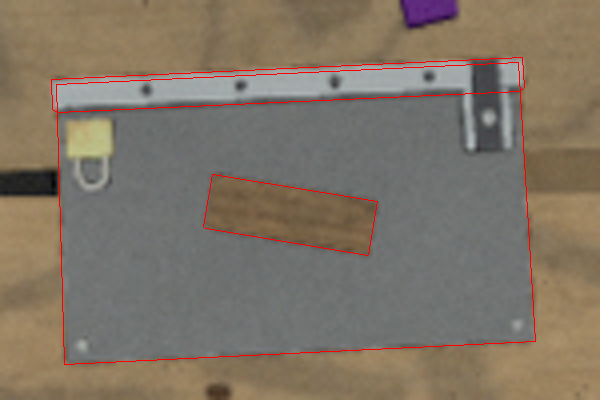

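Both fits agree: jig at (0.563, -0.012), yaw 0.031; block at (0.549, -0.0095), yaw -0.182. I'll push first with the open fingers square to the fence, which squares the block too. Now the approach.

Emit:
{"api": "send_rows", "payload": {
  "deltas": [
    {"dx": -3.2,"dy": -2.9,"claw": 1},
    {"dx": -3.2,"dy": -2.9,"claw": 1},
    {"dx": -3.2,"dy": -2.9,"claw": 1},
    {"dx": -3.2,"dy": -2.9,"claw": 1},
    {"dx": -3.2,"dy": -2.9,"claw": 1},
    {"dx": -3.2,"dy": -2.9,"claw": 1},
    {"dx": -3.2,"dy": -2.9,"claw": 1},
    {"dx": -3.2,"dy": -2.9,"claw": 1}
  ]
}}

```text
validation failed for argument at $.de...
```

Emit:
{"api": "send_rows", "payload": {
  "deltas": [
    {"dx": -3.2,"dy": -2.9,"claw": 1},
    {"dx": -3.2,"dy": -2.9,"claw": 1},
    {"dx": -3.2,"dy": -2.9,"claw": 1},
    {"dx": -3.2,"dy": -2.9,"claw": 1},
    {"dx": -3.2,"dy": -2.9,"claw": 1},
    {"dx": -3.2,"dy": -2.9,"claw": 1},
    {"spin": 7.6,"claw": 1},
    {"spin": 7.6,"claw": 1}
  ]
}}

```text
validation failed for argument at $.de...
```

```bash
cat >> h.py <<'E'
from scipy.spatial.transform import Rotation as Ro
J=np.array([.5626,-.012,.0312])
def tojig(x,y):
    c,s=np.cos(J[2]),np.sin(J[2]);a,b=x-J[0],y-J[1];return np.array([c*a+s*b,-s*a+c*b])
def st():
    s=manip.get_state();R=Ro.from_quat(s["eef_rot"]).as_matrix();p=s["position"]
    print("t",round(s["t"],2),"jig mm",np.round(tojig(*p[:2])*1e3,1),"z",round(p[2]*1e3,1),"toolx yaw rel jig -y deg",round(np.degrees(np.arctan2(R[1,0],R[0,0])+np.pi/2-J[2]),2),"tilt",np.round(R[:2,2],3),"F",np.round(s["contact_force"],1),"gap",round(s["finger_gap"],3),"q",np.round(s["qpos"],2))
E
python3 -c "from h import *;st()"
```

```text
t 1.1 jig mm [-391.3 -597.6] z 205.5 toolx yaw rel jig -y deg 15.22 tilt [0. 0.] F [ 0.1 -0.2  0.3] gap 0.094 q [ 1.21  0.63  0.04  1.52 -0.03  1.   -0.02]
```

The rows were refused, so I'll send every key in each row.

Emit:
{"api": "send_rows", "payload": {
  "deltas": [
    {"dx": -3.2,"dy": -2.9,"dz": 0,"spin": 0,"claw": 1},
    {"dx": -3.2,"dy": -2.9,"dz": 0,"spin": 0,"claw": 1},
    {"dx": -3.2,"dy": -2.9,"dz": 0,"spin": 0,"claw": 1},
    {"dx": -3.2,"dy": -2.9,"dz": 0,"spin": 0,"claw": 1},
    {"dx": -3.2,"dy": -2.9,"dz": 0,"spin": 0,"claw": 1},
    {"dx": -3.2,"dy": -2.9,"dz": 0,"spin": 0,"claw": 1},
    {"dx": -3.2,"dy": -2.9,"dz": 0,"spin": 0,"claw": 1},
    {"dx": -3.2,"dy": -2.9,"dz": 0,"spin": 0,"claw": 1}
  ]
}}

```text
t: 1.9
position: [0.3378, -0.3075, 0.2058]
eef_rot: [0.804, -0.595, 0.0, -0.0]
contact_force: [0.6, -0.1, 0.1]
finger_gap: 0.094
```

Emit:
{"api": "send_rows", "payload": {
  "deltas": [
    {"dx": -3.2,"dy": -2.9,"dz": 0,"spin": 0,"claw": 1},
    {"dx": -3.2,"dy": -2.9,"dz": 0,"spin": 0,"claw": 1},
    {"dx": -3.2,"dy": -2.9,"dz": 0,"spin": 0,"claw": 1},
    {"dx": -3.2,"dy": -2.9,"dz": 0,"spin": 0,"claw": 1},
    {"dx": -3.2,"dy": -2.9,"dz": 0,"spin": 0,"claw": 1},
    {"dx": -3.2,"dy": -2.9,"dz": 0,"spin": 0,"claw": 1},
    {"dx": -3.2,"dy": -2.9,"dz": 0,"spin": 7.6,"claw": 1},
    {"dx": 0,"dy": 0,"dz": 0,"spin": 7.6,"claw": 1}
  ]
}}

```text
t: 2.7
position: [0.4686, -0.0289, 0.2058]
eef_rot: [0.72, -0.694, 0.0, -0.002]
contact_force: [-0.6, -0.7, 0.1]
finger_gap: 0.0938
```

```bash
python3 -c "from h import *;st()"
```

```text
t 2.7 jig mm [-94.5 -13.9] z 205.8 toolx yaw rel jig -y deg 0.26 tilt [0.003 0.003] F [-0.6 -0.7  0.1] gap 0.094 q [-0.01  0.37  0.01  2.01 -0.01  0.76 -1.52]
```

Emit:
{"api": "send_rows", "payload": {
  "deltas": [
    {"dx": -1.0,"dy": -0.8,"dz": 3,"spin": 0,"claw": 1},
    {"dx": -0.7,"dy": -0.7,"dz": 4,"spin": 0,"claw": 1},
    {"dx": 0,"dy": 0,"dz": 4,"spin": 0,"claw": 1},
    {"dx": 0,"dy": 0,"dz": 3,"spin": 0,"claw": 1},
    {"dx": 0,"dy": 0,"dz": 2,"spin": 0,"claw": 1},
    {"dx": 0,"dy": 0,"dz": 1.2,"spin": 0,"claw": 1},
    {"dx": 0,"dy": 0,"dz": 0.8,"spin": 0,"claw": 1},
    {"dx": 0,"dy": 0,"dz": 0,"spin": 0,"claw": 1}
  ]
}}

```text
t: 3.5
position: [0.4802, -0.0179, 0.0252]
eef_rot: [0.718, -0.696, -0.0, 0.0]
contact_force: [-0.5, -0.6, -0.1]
finger_gap: 0.094
```

```bash
python3 -c "from h import *;st()"
```

```text
t 3.5 jig mm [-82.6  -3.3] z 25.2 toolx yaw rel jig -y deg 0.02 tilt [-0.  0.] F [-0.5 -0.6 -0.1] gap 0.094 q [-0.02  0.7   0.    2.12 -0.01  0.32 -1.55]
```

Emit:
{"api": "send_rows", "payload": {
  "deltas": [
    {"dx": -0.6,"dy": 0,"dz": 0,"spin": 0,"claw": 1},
    {"dx": 0,"dy": -0.8,"dz": 0,"spin": 0,"claw": 1},
    {"dx": 0,"dy": -0.8,"dz": 0,"spin": 0,"claw": 1},
    {"dx": 0,"dy": -0.6,"dz": 0,"spin": 0,"claw": 1},
    {"dx": 0,"dy": -0.6,"dz": 0,"spin": 0,"claw": 1},
    {"dx": 0,"dy": -0.6,"dz": 0,"spin": 0,"claw": 1},
    {"dx": 0,"dy": -0.6,"dz": 0,"spin": 0,"claw": 1},
    {"dx": 0,"dy": -0.6,"dz": 0,"spin": 0,"claw": 1}
  ]
}}

```text
t: 4.3
position: [0.5263, -0.0106, 0.0254]
eef_rot: [0.718, -0.696, -0.0, 0.0]
contact_force: [-1.2, -0.1, 1.5]
finger_gap: 0.0936
```

Emit:
{"api": "send_rows", "payload": {
  "deltas": [
    {"dx": 0,"dy": -0.6,"dz": 0,"spin": 0,"claw": 1},
    {"dx": 0,"dy": -0.6,"dz": 0,"spin": 0,"claw": 1},
    {"dx": 0,"dy": -0.6,"dz": 0,"spin": 0,"claw": 1},
    {"dx": 0,"dy": -0.6,"dz": 0,"spin": 0,"claw": 1},
    {"dx": 0,"dy": -0.6,"dz": 0,"spin": 0,"claw": 1},
    {"dx": 0,"dy": -0.6,"dz": 0,"spin": 0,"claw": 1},
    {"dx": 0,"dy": -0.6,"dz": 0,"spin": 0,"claw": 1},
    {"dx": 0,"dy": 0,"dz": 0,"spin": 0,"claw": 1}
  ]
}}

```text
t: 5.1
position: [0.5694, -0.009, 0.0256]
eef_rot: [0.718, -0.696, 0.001, -0.001]
contact_force: [-0.8, 0.4, -0.3]
finger_gap: 0.0939
```

```bash
cat >> h.py <<'E'
def block(name,near):
    P=[snapshot(n) for n in("top","side")]
    near=np.array(near)
    W=[(p,mask(p,"wood_block",near)) for p in P]
    c,s=np.cos(J[2]),np.sin(J[2])
    for vs in(W,W[:1],W[1:]):
        v,f,n=fit(vs,WB,[near[0],near[1],J[2]]);print("block jig mm",np.round(tojig(*v[:2])*1e3,1),"rel yaw",round(v[2]-J[2],3),round(f),n)
    a=cv2.resize(P[0]["pixels"][180:260,245:385],None,fx=3.5,fy=3.5,interpolation=cv2.INTER_CUBIC)
    b=cv2.resize(P[1]["pixels"][145:285,280:400],None,fx=2.0,fy=2.0,interpolation=cv2.INTER_CUBIC)
    cv2.imwrite(f"pics/{name}.png",np.hstack([a,b]))
def tow(x,y,z):
    c,s=np.cos(J[2]),np.sin(J[2]);return (J[0]+c*x-s*y,J[1]+s*x+c*y,z)
E
python3 -c "
from h import *
st();block('b1',tow(.05,.0,.028))"
```

```text
t 5.1 jig mm [6.9 2.7] z 25.6 toolx yaw rel jig -y deg 0.02 tilt [0.002 0.   ] F [-0.8  0.4 -0.3] gap 0.094 q [-0.04  0.77  0.01  1.88 -0.01  0.49 -1.56]
block jig mm [50.6  6.6] rel yaw 0.195 1527 1003.0
block jig mm [ -2.6 -62.2] rel yaw 0.737 1136 569.0
block jig mm [50.3  8.2] rel yaw 0.195 357 434.0
```

View pics/b1.png

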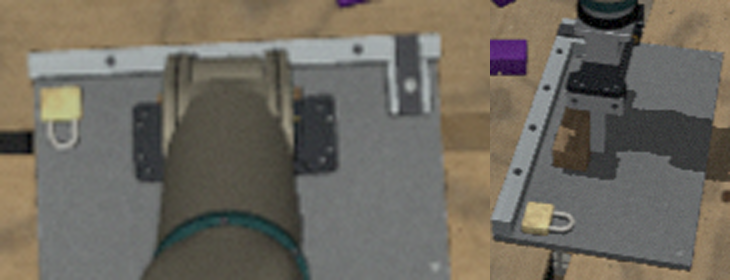

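The arm hides the block from above. From the side it sits in front of both fingers, roughly square. I'll keep pushing.

Emit:
{"api": "send_rows", "payload": {
  "deltas": [
    {"dx": 0,"dy": -0.5,"dz": 0,"spin": 0,"claw": 1},
    {"dx": 0,"dy": -0.5,"dz": 0,"spin": 0,"claw": 1},
    {"dx": 0,"dy": -0.4,"dz": 0,"spin": 0,"claw": 1},
    {"dx": 0,"dy": -0.4,"dz": 0,"spin": 0,"claw": 1},
    {"dx": 0,"dy": -0.3,"dz": 0,"spin": 0,"claw": 1},
    {"dx": 0,"dy": -0.2,"dz": 0,"spin": 0,"claw": 1},
    {"dx": 0,"dy": 0,"dz": 0,"spin": 0,"claw": 1},
    {"dx": 0,"dy": 0,"dz": 0,"spin": 0,"claw": 1}
  ]
}}

```text
t: 6.1
position: [0.5913, -0.0084, 0.0255]
eef_rot: [0.718, -0.696, 0.0, -0.0]
contact_force: [-1.1, 0.2, -0.4]
finger_gap: 0.0942
```

```bash
python3 -c "from h import *;st()"
```

```text
t 6.1 jig mm [28.8  2.7] z 25.5 toolx yaw rel jig -y deg 0.02 tilt [ 0.001 -0.   ] F [-1.1  0.2 -0.4] gap 0.094 q [-0.04  0.79  0.01  1.82 -0.01  0.53 -1.56]
```

Emit:
{"api": "send_rows", "payload": {
  "deltas": [
    {"dx": 0,"dy": -0.1,"dz": 0,"spin": 0,"claw": 1},
    {"dx": 0,"dy": -0.1,"dz": 0,"spin": 0,"claw": 1},
    {"dx": 0,"dy": -0.1,"dz": 0,"spin": 0,"claw": 1},
    {"dx": 0,"dy": 0,"dz": 0,"spin": 0,"claw": 1},
    {"dx": 0,"dy": 0,"dz": 0,"spin": 0,"claw": 1},
    {"dx": 0,"dy": 0,"dz": 0,"spin": 0,"claw": 1},
    {"dx": 0,"dy": 0,"dz": 0,"spin": 0,"claw": 1},
    {"dx": 0,"dy": 0,"dz": 0,"spin": 0,"claw": 1}
  ]
}}

```text
t: 6.9
position: [0.5913, -0.0084, 0.0253]
eef_rot: [0.718, -0.696, -0.002, 0.002]
contact_force: [-7.0, -0.2, 5.1]
finger_gap: 0.0939
```

```bash
python3 -c "from h import *;st()"
```

```text
t 6.9 jig mm [28.8  2.7] z 25.3 toolx yaw rel jig -y deg 0.02 tilt [-0.005 -0.   ] F [-7.  -0.2  5.1] gap 0.094 q [-0.04  0.79  0.01  1.82 -0.01  0.54 -1.56]
```

Emit:
{"api": "send_rows", "payload": {
  "deltas": [
    {"dx": 0,"dy": 0.5,"dz": 0,"spin": 0,"claw": 1},
    {"dx": 0,"dy": 1,"dz": 0,"spin": 0,"claw": 1},
    {"dx": 0,"dy": 1,"dz": 0,"spin": 0,"claw": 1},
    {"dx": 0,"dy": 0,"dz": -4,"spin": 0,"claw": 1},
    {"dx": 0,"dy": 0,"dz": -4,"spin": 0,"claw": 0.5},
    {"dx": -4,"dy": 0,"dz": -1,"spin": 0,"claw": 0},
    {"dx": -4,"dy": 0,"dz": 0,"spin": 0,"claw": 0},
    {"dx": -4,"dy": 0,"dz": 0,"spin": 0,"claw": 0}
  ]
}}

```text
t: 7.7
position: [0.5653, 0.1119, 0.1164]
eef_rot: [0.718, -0.696, 0.001, -0.001]
contact_force: [0.8, -0.2, 1.1]
finger_gap: 0.0654
```

```bash
python3 -c "
from h import *
st();block('b2',tow(.0625,.0,.028))"
```

```text
t 7.7 jig mm [  6.5 123.8] z 116.4 toolx yaw rel jig -y deg -0.06 tilt [0.002 0.001] F [ 0.8 -0.2  1.1] gap 0.065 q [-0.27  0.63  0.03  1.82 -0.03  0.69 -1.76]
block jig mm [64.4  9.5] rel yaw 0.038 728 843.0
block jig mm [64.7  2.3] rel yaw -0.041 125 519.0
block jig mm [77.  15.4] rel yaw 0.239 468 324.0
```

View pics/b2.png

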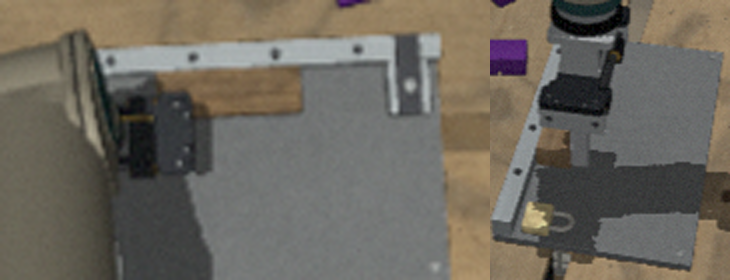

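The block is flush with the fence; its right end is at crop (302,90).

```bash
python3 -c "
from h import *
p=snapshot('top')
for c in ((302,70),(302,113)):
  print(tojig(*ray(p,(244.5+c[0]/3.5,179.5+c[1]/3.5),.044)[:2]))
st()"
```

```text
[ 0.07983897 -0.0645305 ]
[ 0.03823915 -0.06242942]
t 7.95 jig mm [  6.  121.9] z 115.4 toolx yaw rel jig -y deg 0.01 tilt [ 0.    -0.001] F [ 0.3 -0.4  1. ] gap 0.045 q [-0.26  0.64  0.03  1.82 -0.03  0.69 -1.75]
```

Emit:
{"api": "send_rows", "payload": {
  "deltas": [
    {"dx": 1,"dy": -2.7,"dz": 0,"spin": 0,"claw": 0},
    {"dx": 1,"dy": -2.7,"dz": 0,"spin": 0,"claw": 0},
    {"dx": 0,"dy": 0,"dz": 0,"spin": 0,"claw": 0},
    {"dx": 0,"dy": 0,"dz": 0,"spin": 0,"claw": 0},
    {"dx": 0,"dy": 0,"dz": 0,"spin": 0,"claw": 0},
    {"dx": 0,"dy": 0,"dz": 0,"spin": 0,"claw": 0},
    {"dx": 0,"dy": 0,"dz": 0,"spin": 0,"claw": 0},
    {"dx": 0,"dy": 0,"dz": 2,"spin": 0,"claw": 0}
  ]
}}

```text
t: 8.75
position: [0.6218, 0.0932, 0.0978]
eef_rot: [0.718, -0.696, 0.002, -0.002]
contact_force: [1.4, 0.6, 0.0]
finger_gap: 0.0004
```

```bash
python3 -c "from h import *;st()"
```

```text
t 8.75 jig mm [ 62.4 103.3] z 97.8 toolx yaw rel jig -y deg 0.04 tilt [0.005 0.001] F [1.4 0.6 0. ] gap 0.0 q [-0.21  0.72  0.03  1.68 -0.03  0.73 -1.71]
```

Emit:
{"api": "send_rows", "payload": {
  "deltas": [
    {"dx": 0,"dy": 0,"dz": 3,"spin": 0,"claw": 0},
    {"dx": 0,"dy": 0,"dz": 2,"spin": 0,"claw": 0},
    {"dx": 0,"dy": 0,"dz": 1.2,"spin": 0,"claw": 0},
    {"dx": 0,"dy": 0,"dz": 0.8,"spin": 0,"claw": 0},
    {"dx": 0,"dy": 0,"dz": 0,"spin": 0,"claw": 0},
    {"dx": 0.4,"dy": 0,"dz": 0,"spin": 0,"claw": 0},
    {"dx": 0.5,"dy": 0,"dz": 0,"spin": 0,"claw": 0},
    {"dx": 0.5,"dy": 0,"dz": 0,"spin": 0,"claw": 0}
  ]
}}

```text
t: 9.55
position: [0.621, 0.0783, 0.0265]
eef_rot: [0.718, -0.696, 0.001, -0.001]
contact_force: [0.3, 0.3, 1.1]
finger_gap: 0.0002
```

```bash
python3 -c "from h import *;st()"
```

```text
t 9.55 jig mm [61.2 88.4] z 26.5 toolx yaw rel jig -y deg 0.0 tilt [0.002 0.   ] F [0.3 0.3 1.1] gap 0.0 q [-0.18  0.82  0.02  1.72 -0.03  0.6  -1.69]
```

Emit:
{"api": "send_rows", "payload": {
  "deltas": [
    {"dx": 0.6,"dy": 0,"dz": 0,"spin": 0,"claw": 0},
    {"dx": 0.6,"dy": 0,"dz": 0,"spin": 0,"claw": 0},
    {"dx": 0.6,"dy": 0,"dz": 0,"spin": 0,"claw": 0},
    {"dx": 0.6,"dy": 0,"dz": 0,"spin": 0,"claw": 0},
    {"dx": 0.6,"dy": 0,"dz": 0,"spin": 0,"claw": 0},
    {"dx": 0.6,"dy": 0,"dz": 0,"spin": 0,"claw": 0},
    {"dx": 0.6,"dy": 0,"dz": 0,"spin": 0,"claw": 0},
    {"dx": 0.6,"dy": 0,"dz": 0,"spin": 0,"claw": 0}
  ]
}}

```text
t: 10.35
position: [0.6217, 0.0301, 0.0255]
eef_rot: [0.718, -0.696, -0.0, 0.0]
contact_force: [0.6, 2.4, 1.7]
finger_gap: 0.0008
```

Emit:
{"api": "send_rows", "payload": {
  "deltas": [
    {"dx": 0.5,"dy": 0,"dz": 0,"spin": 0,"claw": 0},
    {"dx": 0.5,"dy": 0,"dz": 0,"spin": 0,"claw": 0},
    {"dx": 0.5,"dy": 0,"dz": 0,"spin": 0,"claw": 0},
    {"dx": 0.5,"dy": 0,"dz": 0,"spin": 0,"claw": 0},
    {"dx": 0.5,"dy": 0,"dz": 0,"spin": 0,"claw": 0},
    {"dx": 0.3,"dy": 0,"dz": 0,"spin": 0,"claw": 0},
    {"dx": 0.2,"dy": 0,"dz": 0,"spin": 0,"claw": 0},
    {"dx": 0,"dy": 0,"dz": 0,"spin": 0,"claw": 0}
  ]
}}

```text
t: 11.15
position: [0.6226, -0.0002, 0.0254]
eef_rot: [0.718, -0.696, 0.0, 0.0]
contact_force: [0.1, 0.0, 0.4]
finger_gap: 0.0005
```

```bash
python3 -c "
from h import *
st();block('b3',tow(.0625,-.075,.028))"
```

```text
t 11.15 jig mm [60.3  9.9] z 25.4 toolx yaw rel jig -y deg -0.01 tilt [-0.    -0.001] F [0.1 0.  0.4] gap 0.001 q [-0.05  0.82  0.01  1.73 -0.01  0.59 -1.58]
block jig mm [ 51.7 -76.9] rel yaw 0.188 842 493.0
block jig mm [ 62.1 -76.5] rel yaw -0.001 364 233.0
block jig mm [ 47.9 -74.7] rel yaw 0.208 440 260.0
```

View pics/b3.png

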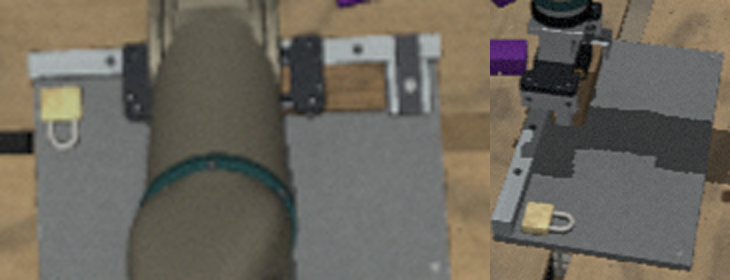

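The block is still flush, with its right end near the stop (crop 385 against 388). I'll advance gently until the force rises.

Emit:
{"api": "send_rows", "payload": {
  "deltas": [
    {"dx": 0.2,"dy": 0,"dz": 0,"spin": 0,"claw": 0},
    {"dx": 0.2,"dy": 0,"dz": 0,"spin": 0,"claw": 0},
    {"dx": 0.1,"dy": 0,"dz": 0,"spin": 0,"claw": 0},
    {"dx": 0.1,"dy": 0,"dz": 0,"spin": 0,"claw": 0},
    {"dx": 0,"dy": 0,"dz": 0,"spin": 0,"claw": 0},
    {"dx": 0,"dy": 0,"dz": 0,"spin": 0,"claw": 0},
    {"dx": 0,"dy": 0,"dz": 0,"spin": 0,"claw": 0},
    {"dx": 0,"dy": 0,"dz": 0,"spin": 0,"claw": 0}
  ]
}}

```text
t: 12.15
position: [0.6227, -0.0039, 0.0254]
eef_rot: [0.718, -0.696, -0.001, -0.0]
contact_force: [0.3, 6.1, -0.5]
finger_gap: 0.0006
```

```bash
python3 -c "from h import *;st()"
```

```text
t 12.15 jig mm [60.3  6.2] z 25.4 toolx yaw rel jig -y deg 0.07 tilt [-0.     0.001] F [ 0.3  6.1 -0.5] gap 0.001 q [-0.04  0.82  0.    1.73 -0.01  0.59 -1.57]
```

Emit:
{"api": "send_rows", "payload": {
  "deltas": [
    {"dx": 0.2,"dy": 0,"dz": 0,"spin": 0,"claw": 0},
    {"dx": 0.2,"dy": 0,"dz": 0,"spin": 0,"claw": 0},
    {"dx": 0,"dy": 0,"dz": 0,"spin": 0,"claw": 0},
    {"dx": 0,"dy": 0,"dz": 0,"spin": 0,"claw": 0},
    {"dx": 0,"dy": 0,"dz": 0,"spin": 0,"claw": 0},
    {"dx": 0,"dy": 0,"dz": 0,"spin": 0,"claw": 0},
    {"dx": 0,"dy": 0,"dz": 0,"spin": 0,"claw": 0},
    {"dx": 0,"dy": 0,"dz": 0,"spin": 0,"claw": 0}
  ]
}}

```text
t: 12.95
position: [0.6226, -0.004, 0.0255]
eef_rot: [0.719, -0.695, -0.002, -0.002]
contact_force: [-0.8, 11.1, 0.2]
finger_gap: 0.0001
```

```bash
python3 -c "from h import *;st()"
```

```text
t 12.95 jig mm [60.3  6.1] z 25.5 toolx yaw rel jig -y deg 0.18 tilt [-0.001  0.006] F [-0.8 11.1  0.2] gap 0.0 q [-0.03  0.82 -0.    1.73 -0.01  0.59 -1.57]
```

Contact is firm: 11 N with no movement. The finger sits about 13 mm from where I predicted, so I'll back off and look.

Emit:
{"api": "send_rows", "payload": {
  "deltas": [
    {"dx": -1.5,"dy": 0,"dz": 0,"spin": 0,"claw": 0},
    {"dx": -2,"dy": 0,"dz": 0,"spin": 0,"claw": 0},
    {"dx": 0,"dy": 0,"dz": -4,"spin": 0,"claw": 0},
    {"dx": 0,"dy": 0,"dz": -4,"spin": 0,"claw": 0},
    {"dx": 0,"dy": 5,"dz": -1,"spin": 0,"claw": 1},
    {"dx": 0,"dy": 5,"dz": 0,"spin": 0,"claw": 1},
    {"dx": 0,"dy": 4,"dz": 0,"spin": 0,"claw": 1},
    {"dx": 0,"dy": 0,"dz": 0,"spin": 0,"claw": 1}
  ]
}}

```text
t: 13.75
position: [0.4759, 0.0193, 0.1154]
eef_rot: [0.718, -0.696, -0.002, 0.003]
contact_force: [-0.2, -0.5, 0.3]
finger_gap: 0.0291
```

```bash
python3 -c "
from h import *
st();block('b4',tow(.0625,-.09,.028))"
```

```text
t 13.75 jig mm [-85.7  34. ] z 115.4 toolx yaw rel jig -y deg -0.04 tilt [-0.007 -0.002] F [-0.2 -0.5  0.3] gap 0.029 q [-0.11  0.53  0.01  2.07 -0.01  0.55 -1.63]
block jig mm [ 61.5 -76.2] rel yaw 0.003 91 1334.0
block jig mm [ 62.3 -78.1] rel yaw 0.003 43 576.0
block jig mm [ 61.4 -75.2] rel yaw -0.001 37 758.0
```

View pics/b4.png

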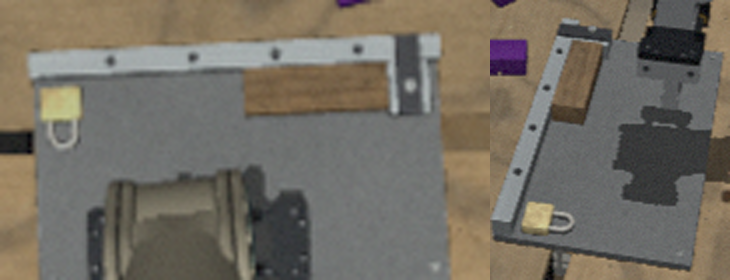

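The block is square to both. The stop is inset about 13 mm from the board's end, which explains the discrepancy. I'll press the block to the fence once more with both fingers.

Emit:
{"api": "send_rows", "payload": {
  "deltas": [
    {"dx": 4,"dy": -2,"dz": 0,"spin": 0,"claw": 1},
    {"dx": 4,"dy": -2,"dz": 0,"spin": 0,"claw": 1},
    {"dx": 2.4,"dy": -2,"dz": 0,"spin": 0,"claw": 1},
    {"dx": 0,"dy": -1.5,"dz": 0,"spin": 0,"claw": 1},
    {"dx": 0,"dy": 0,"dz": 3,"spin": 0,"claw": 1},
    {"dx": 0,"dy": 0,"dz": 3,"spin": 0,"claw": 1},
    {"dx": 0,"dy": 0,"dz": 2,"spin": 0,"claw": 1},
    {"dx": 0,"dy": 0,"dz": 1,"spin": 0,"claw": 1}
  ]
}}

```text
t: 14.75
position: [0.5614, -0.0808, 0.0231]
eef_rot: [0.718, -0.696, -0.001, 0.001]
contact_force: [0.4, 0.2, 0.3]
finger_gap: 0.0942
```

```bash
python3 -c "from h import *;st()"
```

```text
t 14.75 jig mm [ -3.4 -68.7] z 23.1 toolx yaw rel jig -y deg 0.0 tilt [-0.002 -0.   ] F [0.4 0.2 0.3] gap 0.094 q [ 0.1   0.77 -0.    1.89  0.01  0.48 -1.45]
```

Emit:
{"api": "send_rows", "payload": {
  "deltas": [
    {"dx": 0,"dy": -0.8,"dz": 0,"spin": 0,"claw": 1},
    {"dx": 0,"dy": -0.8,"dz": 0,"spin": 0,"claw": 1},
    {"dx": 0,"dy": -0.7,"dz": 0,"spin": 0,"claw": 1},
    {"dx": 0,"dy": -0.5,"dz": 0,"spin": 0,"claw": 1},
    {"dx": 0,"dy": -0.3,"dz": 0,"spin": 0,"claw": 1},
    {"dx": 0,"dy": -0.2,"dz": 0,"spin": 0,"claw": 1},
    {"dx": 0,"dy": -0.2,"dz": 0,"spin": 0,"claw": 1},
    {"dx": 0,"dy": 0,"dz": 0,"spin": 0,"claw": 1}
  ]
}}

```text
t: 15.55
position: [0.5935, -0.0794, 0.0251]
eef_rot: [0.718, -0.696, -0.002, 0.002]
contact_force: [-5.2, -0.3, 4.4]
finger_gap: 0.0938
```

```bash
python3 -c "from h import *;st()"
```

```text
t 15.55 jig mm [ 28.8 -68.3] z 25.1 toolx yaw rel jig -y deg 0.02 tilt [-0.005  0.   ] F [-5.2 -0.3  4.4] gap 0.094 q [ 0.09  0.8  -0.    1.79  0.    0.56 -1.46]
```

The fingers stop at the same x = 28.8 as before, so the block is flush. Retreating.

Emit:
{"api": "send_rows", "payload": {
  "deltas": [
    {"dx": 0,"dy": 0.4,"dz": 0,"spin": 0,"claw": 1},
    {"dx": 0,"dy": 1,"dz": 0,"spin": 0,"claw": 1},
    {"dx": 0,"dy": 2,"dz": 0,"spin": 0,"claw": 1},
    {"dx": 0,"dy": 2,"dz": -4,"spin": 0,"claw": 1},
    {"dx": 0,"dy": 3,"dz": -4,"spin": 0,"claw": 1},
    {"dx": 0,"dy": 3,"dz": -3,"spin": 0,"claw": 1},
    {"dx": -3,"dy": 2,"dz": -2,"spin": 0,"claw": 1},
    {"dx": -3,"dy": 0,"dz": 0,"spin": 0,"claw": 1}
  ]
}}

```text
t: 16.35
position: [0.4587, -0.0243, 0.1579]
eef_rot: [0.717, -0.697, 0.001, -0.001]
contact_force: [1.0, -0.8, -0.3]
finger_gap: 0.0938
```

```bash
python3 -c "
from h import *
st();block('b5',tow(.0625,-.076,.028))
p=snapshot('top')
for k,z in(('padlock',.012),('sanding_block',0),('tape_measure',0)):
  for r in pinpoint(p,k)[:1]: print(k,np.round(ray(p,r['centre'],z),3))"
```

```text
t 16.35 jig mm [-104.2   -9.1] z 157.9 toolx yaw rel jig -y deg -0.21 tilt [ 0.004 -0.   ] F [ 1.  -0.8 -0.3] gap 0.094 q [-0.01  0.43 -0.    2.09  0.    0.62 -1.55]
block jig mm [ 62.7 -77.5] rel yaw 0.012 116 1335.0
block jig mm [ 63.6 -78.1] rel yaw 0.021 42 561.0
block jig mm [ 61.1 -76.7] rel yaw 0.012 54 774.0
padlock [0.593 0.146 0.012]
sanding_block [0.443 0.337 0.   ]
tape_measure [ 0.457 -0.393  0.   ]
```

View pics/b5.png

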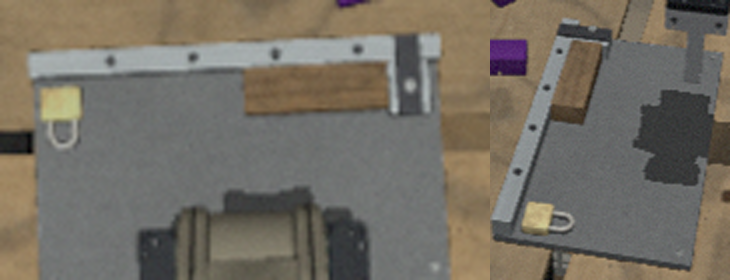

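```bash
python3 -c "
from h import *
print(manip.hand_in())"
```

```text
the job is handed in; nothing more can be done
None
```

I pushed the block flat against the fence and up against the end stop without picking it up, then handed the job in at about 16.5 s of the 48 s allowed.

**How it went:** Both open fingertips pushed the block square onto the fence. The shut fingers then slid it along to the end stop. A last press with both fingertips set it against the fence again, and the gripper backed off clear.

**Contact with the stop and fence:**
- **End stop:** the fingers held at 11 N with no further movement.
- **Fence:** the tool stopped at the same place on both presses (jig x 28.8 mm), at 5–7 N.

**Final pictures:**
- **Block:** its long side is on the fence, with no visible gap to the stop. The fit across the fence is 62.7 mm, against 62.5 mm expected.
- **Padlock:** it is at the same pixels as at the start.
- **Sanding block and tape measure:** the tape measure matches its start position within about 2 mm. The sanding block reads about 11 mm off.

**Checks that disagreed:**
- **Block angle:** the fitted angle varied between 0.003 and 0.02 rad, although the picture of the block barely changed. I took this as fit noise.
- **Padlock and sanding block:** the network put each about 11 mm from its first reading. For the padlock the pixels contradict this. I did not check the sanding block's pixels, but the arm never came near it.
- **End stop position:** it sits about 13 mm further in from the board's end than I first assumed, so I relied on the contact force instead of that estimate.

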